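# Scrape the stand plate clean and snap the dust cap onto its axle stud

### The job

Pick up the scraper block and use it, not the fingers, to sweep the three loose rust chips off the grey stand plate onto the bench, then put the scraper down on the bench. Next set the black dust cap over the plate's axle stud and push it down until it clicks, and go on pressing so that its rim is flat on the plate; finish with the gripper still on the cap and pressing it down firmly, without letting go. Leave the tin, the spacer ring and the wrench alone.

Things in the scene. Friction and masses are not known exactly. Their poses are not given: they have to be found in the camera images.
- plate: bare grey metal stand plate, fixed to the bench, 120 (its x) by 200 (its y) mm, 16 mm thick; origin at the centre of its underside on the bench, z up. Its top is flat but for the axle stud, which stands at x = 0, y = -50 mm
- seat (a point): foot of the axle stud: the point on the stud's axis at the plate's top face (16 mm above the bench). The steel stud is upright, 24 mm in diameter and 32 mm tall, the top 6 mm tapering to 14 mm diameter. Four sprung steel balls stand 3.5 mm out of its sides with their centres 10.5 mm above the plate; the whole is 31 mm across there
- cap: loose black plastic dust cap, a cup with its mouth down, 44 mm outside diameter, 40 mm tall, about 50 g; origin at the centre of its mouth (underside), z up, round so yaw does not matter. Starts upright on the bench. Inside: a lip 5 mm high and 27 mm in diameter at the mouth, above it a room 34 mm in diameter, up to 35 mm from the mouth
- cap_top (a point): centre of the cap's top, 40 mm above its mouth. Pushed straight down over the stud, the cap meets the balls with its mouth 16 mm above the plate; the push needed rises to 8 to 15 N at about 13 mm, falls to nothing near 9 mm, then the balls snap in over the lip and pull the cap down with up to 15 N (the click) until the rim stops hard on the plate. Its weight alone does not snap it on
- scraper: loose scraper block of off-white plastic, about 110 g: a blade block 22 (x) by 80 (y) mm, 20 mm high, and on it an upright grip rib 18 (x) by 56 (y) mm that goes up to 62 mm; origin at the centre of its underside, z up. Starts standing on the bench; take it by the rib across x and push with the long side
- chip1: brown rust chip, loose flat flake 18 (x) by 14 (y) by 5 mm, 10 g; origin at the centre of its underside. The three chips start flat on the plate beside the stud, their centres 36 to 80 mm from its axis along the plate's +y, one behind the other across the plate's x, at least 14 mm inside the plate's edges
- chip2: second rust chip, the same as the first
- chip3: third rust chip, the same as the first
- tin: bystander: closed plain metal tin, 72 mm in diameter, 110 mm tall; origin at the centre of its underside
- spacer: bystander: dark steel spacer ring, open through, 44 mm in diameter, 30 mm tall; origin at the centre of its underside
- wrench: bystander: steel wrench 180 mm long, lying flat; origin at the middle of its underside, x along it
Mind the look-alikes: they are no part of the job. Several things have the shape of the scraper; the one meant has the colours described above.

How it is judged:
On the way, in this order (a step that is already met when the one before it is completed fails the run):
1. all three chips are off the plate, with the scraper block held in the fingers (height (world z) of each of chip1, chip2, chip3 below 0.012 m and contact force between the fingers and scraper above 1 N), for 0.2 s.
2. the cap is snapped home on the stud, after the chips were swept off (z of cap in the frame of seat between -0.003 and 0.0025 m and horizontal distance between cap and seat below 0.004 m and angle between cap's own z axis and vertical below 0.1 rad and height (world z) of each of chip1, chip2, chip3 below 0.012 m), for 0.1 s.
At the end, for the whole second after the job is handed in: Cap rim within 2.5 mm of the plate, centred within 4 mm, upright within 0.1 rad, the fingers on it and pressing it on the plate with over 4 N. Chips off the plate (below 12 mm). Scraper at rest on the bench, clear of fingers and plate (all of step 2 and contact force between cap and plate above 4 N and contact force between the fingers and cap above 2 N and contact force between the fingers and scraper below 0.1 N and contact force between scraper and plate below 0.1 N and height (world z) of scraper below 0.045 m and linear speed of scraper below 0.03 m/s); the arm keeps its last pose, push and grip.
It fails at once if the fingers touch a rust chip (contact force between the fingers and chip1 above 0.5 N or contact force between the fingers and chip2 above 0.5 N or contact force between the fingers and chip3 above 0.5 N).
It fails at once if the tin, the spacer ring or the wrench is moved by more than 25 mm (distance of any of tin, spacer, wrench from where it was at the start of the episode above 0.025 m).
It also fails if it takes over 72 s, if anything falls off the work surface, if the arm or the gripper's body presses on something with over 40 N, if the wrist force passes 120 N, or if a joint passes its speed limit or range.

### The arm

A 6-joint arm with a two-finger parallel gripper is mounted at the origin on the work surface. World frame = base frame: x ahead of the robot, y to its left, z up, the work surface at z = 0. Lengths are in m, angles in rad, forces in N, time in s.
With the tool pointing down it reaches from about 0.35 to 0.775 m from the base axis. Payload 5.5 kg.
Tool frame: the origin (TCP) lies at the very end of the fingers, on their centre line; the grasp point (between the pads) lies 19 mm behind it (env.grip_depth is the distance from the TCP to the grasp point, in m); z points along the fingers, y is the direction in which the jaws open and shut (so a half turn about z gives the same grasp; the last joint's range is limited). The gripper opens to 85 mm and grips with 20 to 120 N. Pads are 22 mm wide; open, the fingers measure 114 mm over their backs; the gripper's body (76 mm by 85 mm) begins 54 mm behind the grasp point. The pads swing forward as they close: fully open they stand 13 mm farther back than shut.
Start: joints at [-1.489, 0.313, 0.046, 1.304, 0, 1.431], TCP at [0.126, -0.561, 0.231] pointing down, gripper open.
Joint ranges: [-2.76, 2.76], [-0.86, 1.69], [-1.03, 1.26], [-2.2, 2.34], [-1.47, 1.5], [-3.14, 3.14]. Speed limits (rad/s): [2.57, 2.57, 3.14, 3.14, 3.14, 3.14].

### API

Orientations are given as a unit quaternion [w, x, y, z].
In Python, from workcell import env gives the robot as it stands.
- The arm moves only by the tool step_arm, never from a script. Its argument "series" is a list of rows, each a list of 3 entries, a list of its own where there are three numbers: the shift along the world's x, y, z in cm, then the turn about the world's z in rad, then the closure in counts, from 0 (fully open) to 255 (shut). A call has 1 to 5 rows; each row is the pose to reach, as a shift and turn from the pose measured when the call began; what a row does not reach only later rows make up. A row lasts 1/8 s, in which the tool goes at most 62.5 mm and 10.7 degrees, less where a joint would pass 70% of its speed; a pose out of reach is approached as far as the arm can. A call with a gripper value outside its range is refused whole. The fingers move at their own pace and stop on an object; "newtons" is the grip in N (left out, the last holds). Time passes only in rows, so rows that repeat a pose let the fingers close. It gives the time, the measured TCP pose, the force and the opening at its end, in the units of the state.
- env.get_state(): the state, without advancing time (a new reading comes with each control period).
- env.read_camera(name): name is "side" or "top"; returns a dict with "frame" (384x512x3 uint8, red, green, blue), "vertical_fov" (degrees; the focal length in pixels is half the picture's height over the tangent of half this angle, whatever the lens; pixels are square), "cx", "cy" (the principal point, pixels), "dist_coeffs" ([k1, k2, p1, p2, k3] as OpenCV has them; the pictures are not rectified), "camera_from_world" (4x4, takes a point from world to camera coordinates). Camera axes: x right, y down, z forward; pixel columns grow to the right and rows downward; lengths in m; the calibration is good to about 2 mm. A picture is of the moment at which its call begins. There is no depth.
- env.hand_in(): hands the job in, once; it reports no verdict.
The state is a dict: "clock": time; "joint_pos": joint angles; "qvel": joint speeds; "tau": joint torques, N m; "tcp_pos": TCP position; "orientation": TCP orientation; "wrist_force": force on the tool from outside, world axes, zero at the start; "ft_torque": the same for the moment, N m; "finger_gap": finger opening in m.
Only numpy, scipy, OpenCV 4.12 (cv2) and the standard library are available. Lean on these libraries where they do the work, as an engineer would, in place of code of your own. Each camera call takes 0.05 s, during which the arm holds its last target.

## Working session

There is one attempt and no reset: what is moved stays moved. The work goes in short steps, Python scripts to look and compute and a tool call to move; the robot and the scene stay as the last step left them, time stands still between calls to the robot, and variables do not carry over. Pictures are saved under pics/ and viewed, and the job is handed in when it is done.

Besides the shell and the picture viewer there is one more tool, called after ">>>" by a JSON object that holds its "api" and its "payload", one argument or row to a line. step_arm: Moves the arm, as the interface text tells. Its arguments: {"type":"object","properties":{"series":{"type":"array"},"newtons":{"type":"number"}},"required":["series"]}

```bash
ls; mkdir -p pics; python3 - <<'E'
from workcell import env
import cv2,pickle
print(env.get_state())
for n in("side","top"):
    r=env.read_camera(n); cv2.imwrite(f"pics/{n}0.png",cv2.cvtColor(r["frame"],cv2.COLOR_RGB2BGR))
    pickle.dump(r,open(f"{n}0.pkl","wb")); print({k:v for k,v in r.items() if k!="frame"})
E
```

```text
pics
{'clock': 0.0, 'joint_pos': array([-1.48858838e+00,  3.13972332e-01,  4.49649316e-02,  1.30359649e+00,
       -1.56821000e-05,  1.43120069e+00]), 'qvel': array([ 0.00146796, -0.000682  , -0.00085897, -0.00010404,  0.00045652,
        0.00072952]), 'tau': array([ 8.41819256e-04, -4.80625820e+01,  2.98535407e+01,  1.94820645e-02,
       -1.31517286e-04, -1.33769475e-05]), 'tcp_pos': array([ 0.12643944, -0.56039613,  0.2304191 ]), 'orientation': array([-9.03632882e-04,  9.93856290e-01,  1.10674560e-01,  1.80915483e-05]), 'wrist_force': array([-0.31788679,  0.120362  ,  0.5358487 ]), 'ft_torque': array([0.0169691 , 0.02154895, 0.00920005]), 'finger_gap': 0.08531942127229734}
{'vertical_fov': 50.018468326282395, 'cx': 250.49278875003998, 'cy': 192.33873677325002, 'dist_coeffs': array([0.01284662, 0.        , 0.        , 0.        , 0.        ]), 'camera_from_world': array([[-0.89198576, -0.45190453,  0.01198764,  0.48927725],
       [-0.30493579,  0.58189397, -0.75393208,  0.21888234],
       [ 0.33372978, -0.67615214, -0.656843  ,  0.96717954],
       [ 0.        ,  0.        ,  0.        ,  1.        ]])}
{'vertical_fov': 49.554848504614704, 'cx': 254.12277584113795, 'cy': 188.355751771886, 'dist_coeffs': array([-0.0329344,  0.       ,  0.       ,  0.       ,  0.       ]), 'camera_from_world': array([[-0.0085154 , -0.99991879,  0.00948178, -0.05266839],
       [-0.98498743,  0.00675256, -0.17249394,  0.5334421 ],
       [ 0.1724159 , -0.01080829, -0.98496494,  1.34941563],
       [ 0.        ,  0.        ,  0.        ,  1.        ]])}
```

View pics/side0.png

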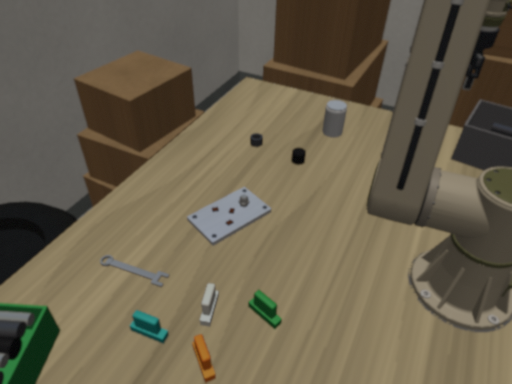

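View pics/top0.png

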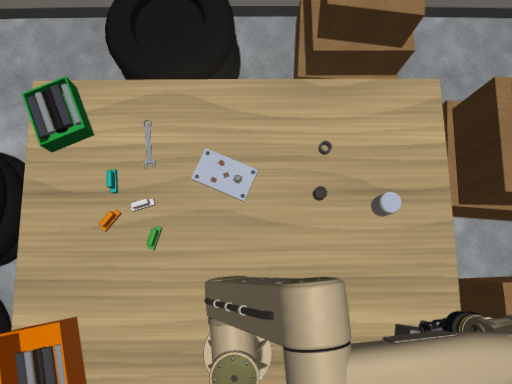

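The side and top views agree. In the top view, the plate is at about (224,174), the white scraper at (143,204), the black cap at (320,193), the spacer ring at (325,147) and the tin at (388,203). I'll zoom in to measure them.

```bash
cat > h.py <<'E'
import numpy as np,cv2,pickle
def cam(r):
    H,W=r["frame"].shape[:2]; f=H/2/np.tan(np.radians(r["vertical_fov"]/2))
    K=np.array([[f,0,r["cx"]],[0,f,r["cy"]],[0,0,1]]); return K,np.array(r["dist_coeffs"]),np.array(r["camera_from_world"])
def p2w(r,uv,z):
    K,d,T=cam(r); n=cv2.undistortPoints(np.array(uv,float).reshape(-1,1,2),K,d).reshape(-1,2)
    R,t=T[:3,:3],T[:3,3]; c=-R.T@t; D=np.c_[n,np.ones(len(n))]@R
    return c+D*((z-c[2])/D[:,2])[:,None]
def w2p(r,P):
    K,d,T=cam(r); return cv2.projectPoints(np.array(P,float).reshape(-1,3),cv2.Rodrigues(T[:3,:3])[0],T[:3,3],K,d)[0].reshape(-1,2)
def crop(r,name,x0,y0,x1,y1,s,ov=[]):
    im=cv2.cvtColor(r["frame"],cv2.COLOR_RGB2BGR)[y0:y1,x0:x1]
    im=cv2.resize(im,None,fx=s,fy=s,interpolation=cv2.INTER_CUBIC)
    for P,c in ov:
        q=(w2p(r,P)-[x0,y0]+.5)*s
        cv2.polylines(im,[q.round().astype(int)],True,c,1)
    cv2.imwrite(name,im)
def snap(n,k):
    from workcell import env
    r=env.read_camera(n); pickle.dump(r,open(f"{n}{k}.pkl","wb")); return r
def load(n): return pickle.load(open(n+".pkl","rb"))
def rect(x,y,yaw,lx,ly,z):
    c,s=np.cos(yaw),np.sin(yaw)
    return [[x+c*a-s*b,y+s*a+c*b,z] for a,b in((lx/2,ly/2),(-lx/2,ly/2),(-lx/2,-ly/2),(lx/2,-ly/2))]
def circ(x,y,rad,z): return [[x+rad*np.cos(a),y+rad*np.sin(a),z] for a in np.linspace(0,6.283,40)]
E
python3 - <<'E'
from h import *
r=load("top0"); s=load("side0")
crop(r,"pics/t1.png",90,140,270,260,4.4)
crop(r,"pics/t2.png",300,130,410,220,7)
crop(s,"pics/s1.png",180,120,320,250,4.5)
crop(s,"pics/s2.png",180,260,300,345,6)
E
```

```text
(no output)
```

View pics/t1.png

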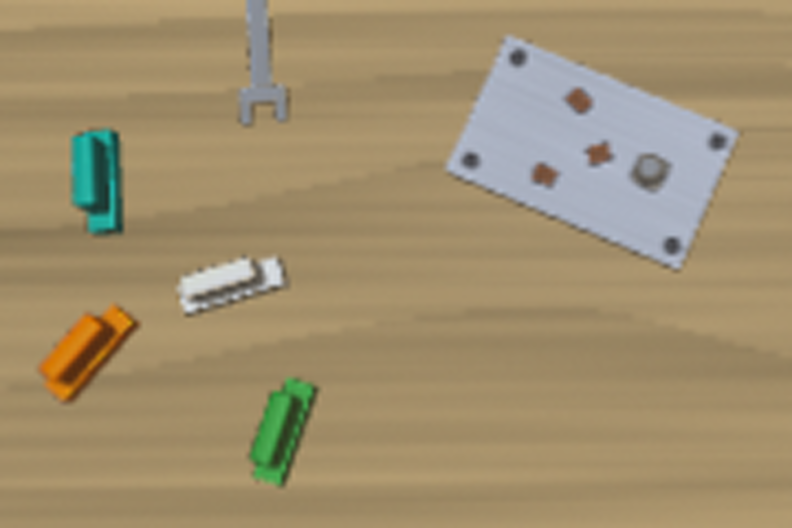

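View pics/t2.png

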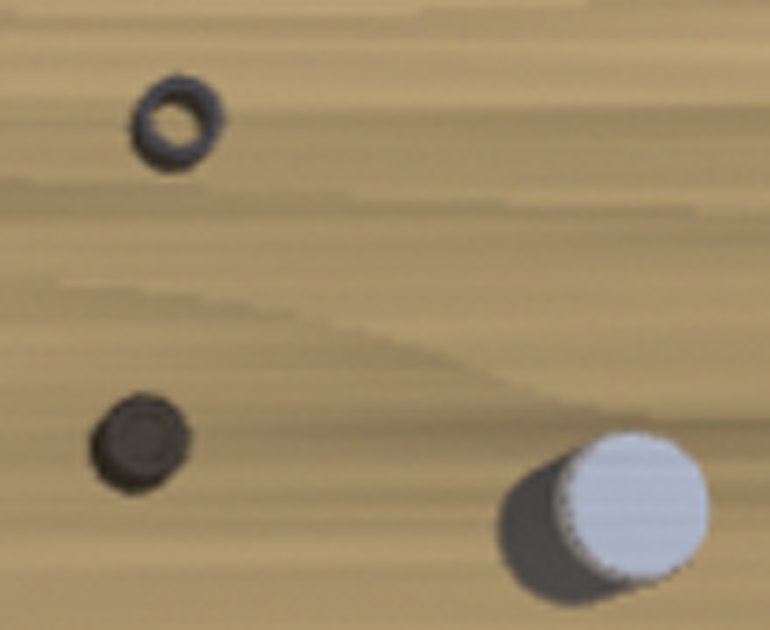

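View pics/s1.png

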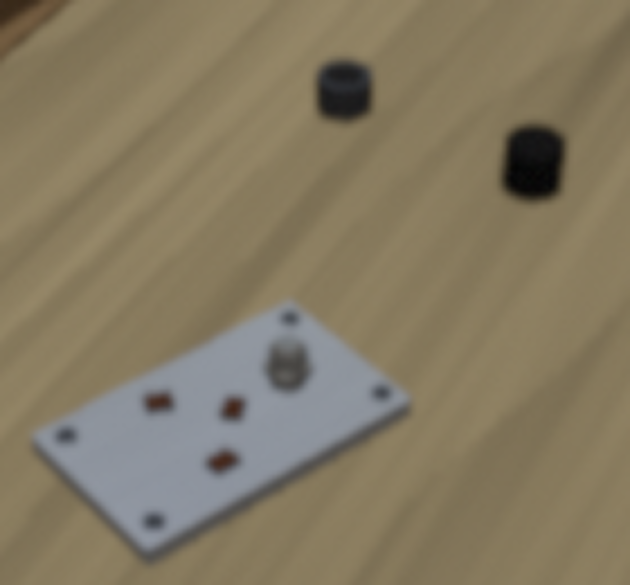

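View pics/s2.png

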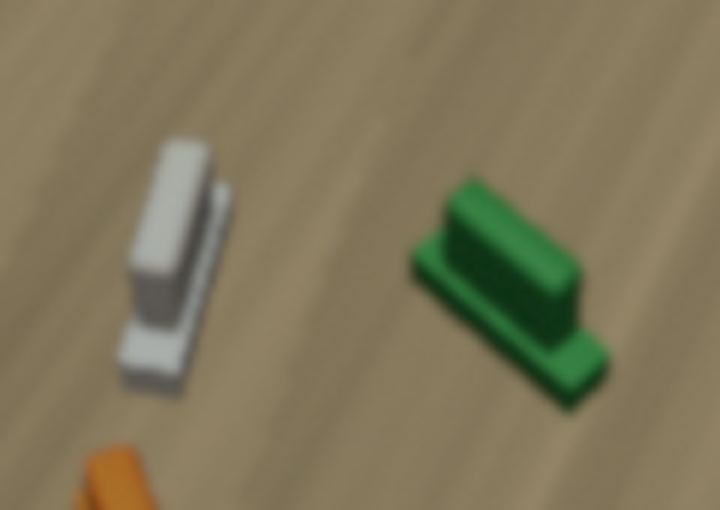

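```bash
cat > fit.py <<'E'
from h import *
from scipy.optimize import least_squares
r=load("top0"); s=load("side0")
T=lambda P,x0,y0,k:(np.array(P,float)/k+[x0,y0]-.5)
def f(model,x0,tp,sp):
    fun=lambda x:np.r_[(w2p(r,model(x))-tp).ravel() if tp is not None else [],(w2p(s,model(x))-sp).ravel() if sp is not None else []]
    o=least_squares(fun,x0); print(o.x.round(4),"res px",o.fun.round(1)); return o.x
# plate corners order: (+,+)(-,+)(-,-)(+,-)
tp=T([(506,36),(445,168),(681,270),(738,131)],90,140,4.4)
sp=T([(35,438),(150,553),(411,404),(288,299)],180,120,4.5)
pl=lambda x:rect(x[0],x[1],x[2],.12,.2,.016)
print("plate");P=f(pl,[.45,.05,-.4],tp,sp);f(pl,P,tp,None);f(pl,P,None,sp)
c,sn=np.cos(P[2]),np.sin(P[2]); seat=P[:2]+.05*np.array([sn,-c]); print("seat",seat)
for n,t,q in(("studtop",(653,165),(288,340)),):
    print(n,p2w(r,T([t],90,140,4.4),.048),p2w(s,T([q],180,120,4.5),.048))
ch=zip([(579,100),(599,153),(544,174)],[(158,402),(233,408),(222,461)])
R=np.array([[c,sn],[-sn,c]])
for t,q in ch:
    a=p2w(r,T([t],90,140,4.4),.021)[0,:2];b=p2w(s,T([q],180,120,4.5),.021)[0,:2]
    print("chip",a,b,"in plate",R@(((a+b)/2)-P[:2]))
print("cap",p2w(r,T([(147,436)],300,130,7),.04),p2w(s,T([(535,142)],180,120,4.5),.04))
print("spacer",p2w(r,T([(179,116)],300,130,7),.03),"tin",p2w(r,T([(636,506)],300,130,7),.11))
# scraper: rib top
tp=T([(249,257),(254,271),(183,295),(179,283)],90,140,4.4)
sc=lambda x:[rect(x[0],x[1],x[2],.018,.056,.062)[i] for i in(3,2,1,0)]
print("scr");
S=f(sc,[.4,.2,-.0],tp,None)
print(p2w(r,tp,.062).round(4))
print(p2w(s,T([(170,138),(208,150),(172,272),(130,262)],180,260,6),.062).round(4))
E
python3 fit.py
```

```text
plate
[ 0.5896  0.0466 -0.4057] res px [-0.  -0.1 -0.3  0.9 -0.5  0.1  0.1  0.  -1.  -0.3 -0.3 -0.   0.6 -1.2
  0.4  0.3]
[ 0.5904  0.0461 -0.4082] res px [ 0.2 -0.4 -0.2  0.6 -0.4 -0.1  0.3 -0.1]
[ 0.5888  0.0474 -0.4038] res px [-0.9  0.  -0.1  0.3  0.7 -1.   0.4  0.5]
seat [0.56985025 0.00069165]
studtop [[ 0.57197718 -0.00247852  0.048     ]] [[ 0.5715007 -0.0016838  0.048    ]]
chip [0.62993643 0.05630339] [0.62918249 0.05817697] in plate [0.03254853 0.02552165]
chip [0.58731986 0.04045357] [0.58632245 0.04174171] in plate [-0.00035125 -0.00617612]
chip [0.570887   0.08326063] [0.57025153 0.08421793] in plate [-0.03211136  0.02659169]
cap [[ 0.52088839 -0.28080114  0.04      ]] [[ 0.51938062 -0.27636735  0.04      ]]
spacer [[ 0.68313862 -0.30432377  0.03      ]] tin [[ 0.47523541 -0.49233629  0.11      ]]
scr
[0.4861 0.3247 0.344 ] res px [-0.2 -1.   0.3  0.9  0.3  1.2 -0.4 -1.1]
[[0.5007 0.3007 0.062 ]
 [0.4901 0.2965 0.062 ]
 [0.4723 0.3492 0.062 ]
 [0.4814 0.3525 0.062 ]]
[[0.5002 0.301  0.062 ]
 [0.4854 0.2993 0.062 ]
 [0.4704 0.3485 0.062 ]
 [0.4853 0.3517 0.062 ]]
```

```bash
python3 - <<'E'
from h import *
r=load("top0"); s=load("side0")
x,y,w=.4858,.3250,.325
R=(0,0,255);B=(255,0,0)
ov=[(rect(x,y,w,.018,.056,.062),R),(rect(x,y,w,.022,.08,.02),B),(rect(.5896,.0466,-.4057,.12,.2,.016),B),(circ(.5705,-.0003,.012,.016),R),(circ(.5705,-.0003,.007,.048),R),(circ(.5203,-.279,.022,.04),R),(circ(.5203,-.279,.022,.0),B)]
crop(r,"pics/o1.png",125,190,165,220,16,ov)
crop(s,"pics/o2.png",190,275,230,330,10,ov)
crop(r,"pics/o3.png",185,145,340,210,5,ov)
crop(s,"pics/o4.png",180,120,320,250,4.5,ov)
E
```

```text
(no output)
```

View pics/o1.png

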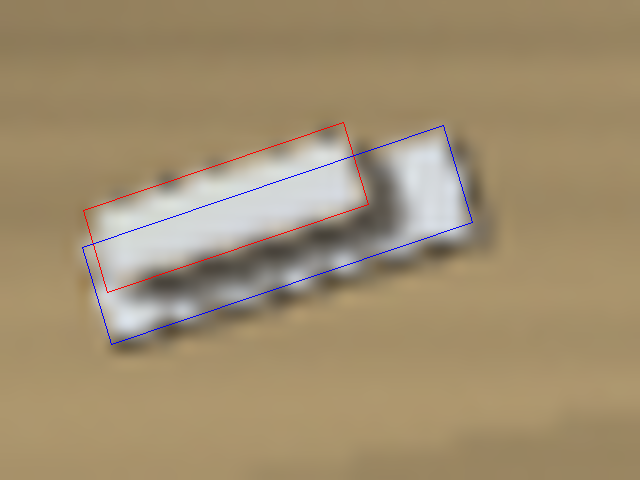

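View pics/o2.png

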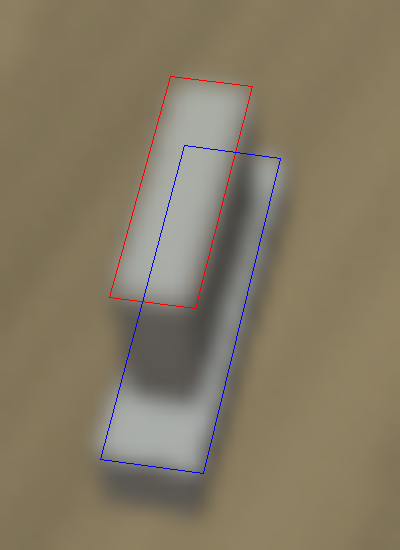

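View pics/o3.png

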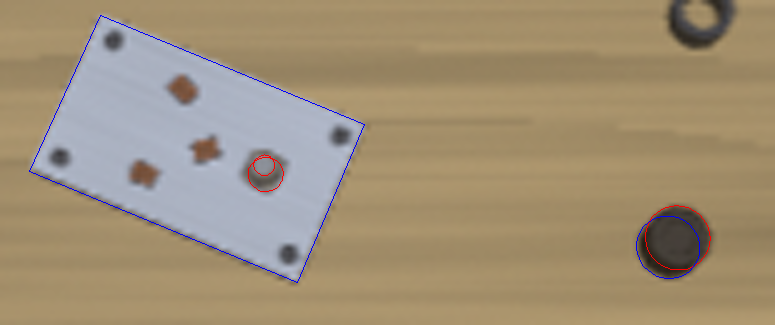

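View pics/o4.png

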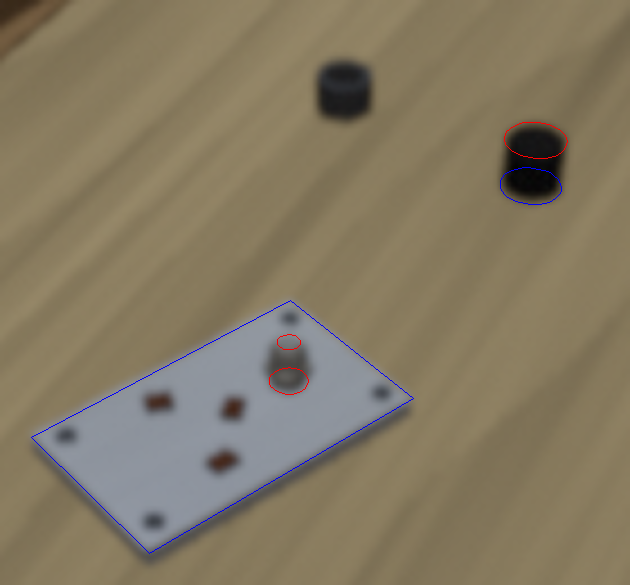

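>>> {"api": "step_arm", "payload": {
  "series": [
    [[6,4,0],0.1,80],
    [[12,8,0],0.28,80],
    [[17,12,0],0.46,80],
    [[21,17,0],0.64,80],
    [[25,22,0],0.82,80]
  ],
  "newtons": 60
}}

```text
clock: 0.72
tcp_pos: [0.3626, -0.3569, 0.23]
orientation: [-0.001, 0.866, 0.5, -0.0]
wrist_force: [0.0, -1.5, -0.5]
finger_gap: 0.0587
```

The overlays match the scene within about 1 px, so the poses can be used. Next the arm goes to the scraper.

>>> {"api": "step_arm", "payload": {
  "series": [
    [[4,5,0],0.17,80],
    [[8,10,0],0.34,80],
    [[11,15.5,0],0.51,80],
    [[13,21,0],0.68,80],
    [[14,27,0],0.85,80]
  ]
}}

```text
clock: 1.35
tcp_pos: [0.5034, -0.085, 0.2295]
orientation: [-0.001, 0.58, 0.814, -0.001]
wrist_force: [0.5, -0.2, -0.2]
finger_gap: 0.0586
```

>>> {"api": "step_arm", "payload": {
  "series": [
    [[0,6,0],0,80],
    [[0,12,0],0,80],
    [[0,18,0],0,80],
    [[-1,24,0],0,80],
    [[-1,30,0],0,80]
  ]
}}

```text
clock: 1.98
tcp_pos: [0.4923, 0.2169, 0.2293]
orientation: [-0.001, 0.58, 0.814, -0.001]
wrist_force: [1.1, -0.9, 1.0]
finger_gap: 0.0583
```

>>> {"api": "step_arm", "payload": {
  "series": [
    [[-0.3,5.5,0],0,80],
    [[-0.65,10.7,-4],0,80],
    [[-0.65,10.7,-8],0,80],
    [[-0.65,10.7,-12],0,80],
    [[-0.65,10.7,-12],0,80]
  ]
}}

```text
clock: 2.6
tcp_pos: [0.4827, 0.3227, 0.1056]
orientation: [-0.003, 0.58, 0.815, -0.005]
wrist_force: [-1.1, 0.1, 0.4]
finger_gap: 0.0585
```

```bash
python3 - <<'E'
from h import *
s=snap("side",2);print(w2p(s,[.4858,.324,.062])); crop(s,"pics/s3.png",150,220,290,350,5)
r=snap("top",2); crop(r,"pics/t3.png",90,150,210,260,5)
E
```

```text
[[207.98484891 293.03055922]]
```

View pics/s3.png

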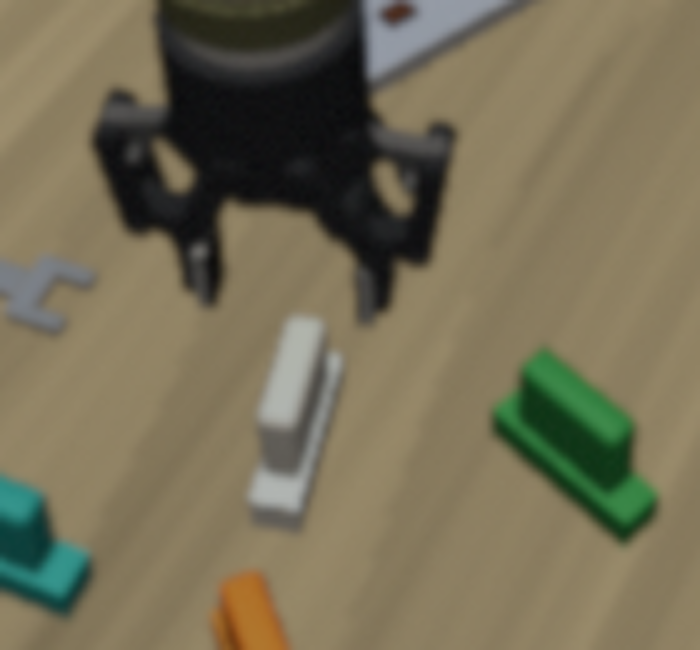

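In the side crop the open fingers straddle the white rib, which is near (295,390) there, and the neighbours are clear. Now I descend and grip.

>>> {"api": "step_arm", "payload": {
  "series": [
    [[0.3,0.1,-3],0,80],
    [[0.3,0.1,-6],0,80],
    [[0.3,0.1,-7.6],0,80],
    [[0.3,0.1,-7.6],0,80],
    [[0.3,0.1,-7.6],0,255]
  ],
  "newtons": 60
}}

```text
clock: 3.32
tcp_pos: [0.4901, 0.3253, 0.0355]
orientation: [-0.001, 0.58, 0.814, -0.0]
wrist_force: [0.3, -0.7, -0.2]
finger_gap: 0.0419
```

>>> {"api": "step_arm", "payload": {
  "series": [
    [[0,0,0],0,255],
    [[0,0,0],0,255],
    [[0,0,0],0,255],
    [[0,0,0],0,255],
    [[0,0,0],0,255]
  ]
}}

```text
clock: 3.95
tcp_pos: [0.4915, 0.326, 0.0371]
orientation: [0.0, 0.58, 0.814, 0.002]
wrist_force: [-0.3, 0.5, 5.8]
finger_gap: 0.0168
```

>>> {"api": "step_arm", "payload": {
  "series": [
    [[0,0,2],0,255],
    [[0,0,5],0,255],
    [[0,0,8],0,255],
    [[0,0,8],0,255],
    [[0,0,8],0,255]
  ]
}}

```text
clock: 4.58
tcp_pos: [0.4908, 0.3257, 0.116]
orientation: [-0.0, 0.58, 0.814, 0.001]
wrist_force: [-0.2, 0.1, -1.5]
finger_gap: 0.0169
```

```bash
python3 - <<'E'
from h import *
s=snap("side",3); crop(s,"pics/s4.png",150,220,290,350,5)
from workcell import env; S=env.get_state(); print(S["tcp_pos"],S["orientation"],S["wrist_force"])
E
```

```text
[0.49049886 0.32552075 0.11553153] [-3.77156055e-04  5.80378846e-01  8.14346427e-01  3.86110725e-04] [-0.10843553  0.04860934 -1.41174421]
```

View pics/s4.png

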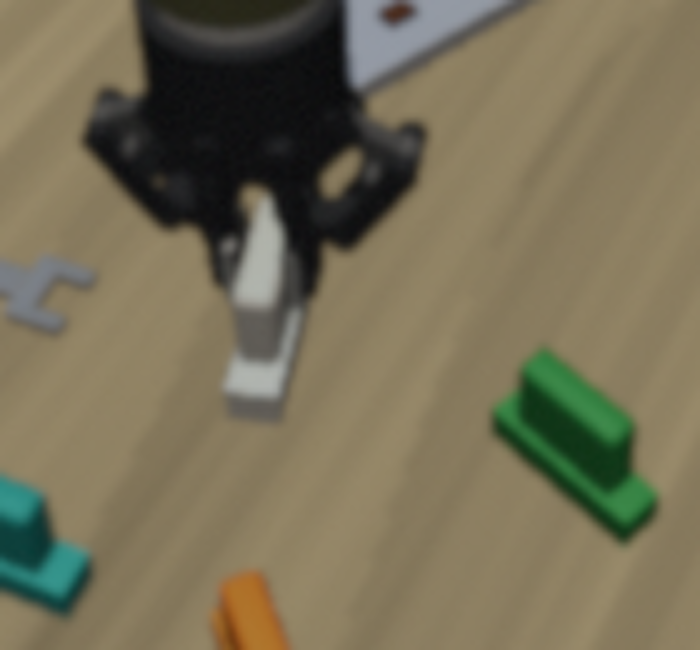

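```bash
python3 - <<'E'
from h import *
s=snap("side",4);r=snap("top",4);x,y,w=.4905,.3255,.333; b=.1155-.037
R=(0,0,255);B=(255,0,0)
ov=[(rect(x,y,w,.018,.056,b+.062),R),(rect(x,y,w,.022,.08,b+.02),B),(rect(x,y,w,.022,.08,b),B)]
crop(s,"pics/s5.png",180,240,230,310,9,ov)
E
```

```text
(no output)
```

View pics/s5.png

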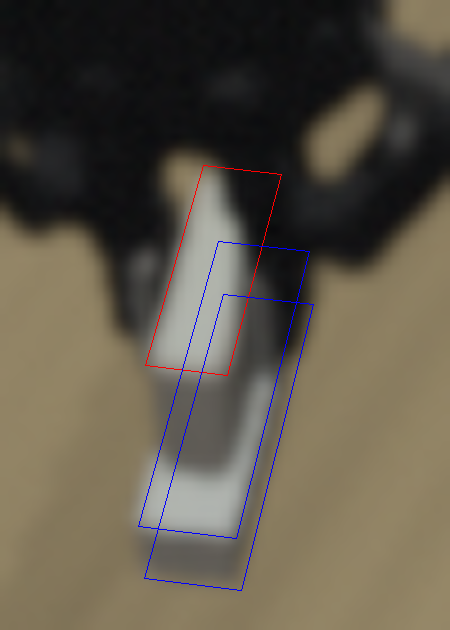

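>>> {"api": "step_arm", "payload": {
  "series": [
    [[0.5,-5,0],-0.16,255],
    [[1,-10,0],-0.32,255],
    [[2,-15,0],-0.48,255],
    [[3,-20,0],-0.64,255],
    [[3.2,-23.7,0],-0.739,255]
  ]
}}

```text
clock: 5.35
tcp_pos: [0.5224, 0.0864, 0.1145]
orientation: [-0.001, 0.837, 0.548, -0.0]
wrist_force: [0.4, -0.7, -1.0]
finger_gap: 0.0173
```

>>> {"api": "step_arm", "payload": {
  "series": [
    [[0,0,0],0,255],
    [[0,0,0],0,255]
  ]
}}

```text
clock: 5.6
tcp_pos: [0.5218, 0.0865, 0.1137]
orientation: [-0.001, 0.837, 0.548, -0.001]
wrist_force: [-0.1, 0.1, -1.7]
finger_gap: 0.0167
```

>>> {"api": "step_arm", "payload": {
  "series": [
    [[0,0.1,-2.5],0,255],
    [[0,0.1,-5],0,255],
    [[0,0.1,-5.9],0,255],
    [[0,0.1,-5.9],0,255],
    [[0,0.1,-5.9],0,255]
  ]
}}

```text
clock: 6.22
tcp_pos: [0.5226, 0.088, 0.0556]
orientation: [-0.001, 0.836, 0.548, -0.0]
wrist_force: [0.1, 0.2, -1.2]
finger_gap: 0.0169
```

```bash
python3 - <<'E'
from h import *
s=snap("side",5);r=snap("top",5)
from workcell import env; S=env.get_state(); print(S["tcp_pos"],S["orientation"],S["wrist_force"])
x,y=S["tcp_pos"][:2]; b=S["tcp_pos"][2]-.037;w=-.411
R=(0,0,255);B=(255,0,0)
ov=[(rect(x,y,w,.018,.056,b+.062),R),(rect(x,y,w,.022,.08,b),B)]
crop(s,"pics/s6.png",170,150,290,250,6,ov)
crop(r,"pics/t6.png",180,130,280,210,7,ov)
E
```

```text
[0.52267705 0.08773751 0.05573413] [-6.95124112e-04  8.36544756e-01  5.47898135e-01  1.45891524e-04] [-0.10239974  0.91528933 -1.64589609]
```

View pics/s6.png

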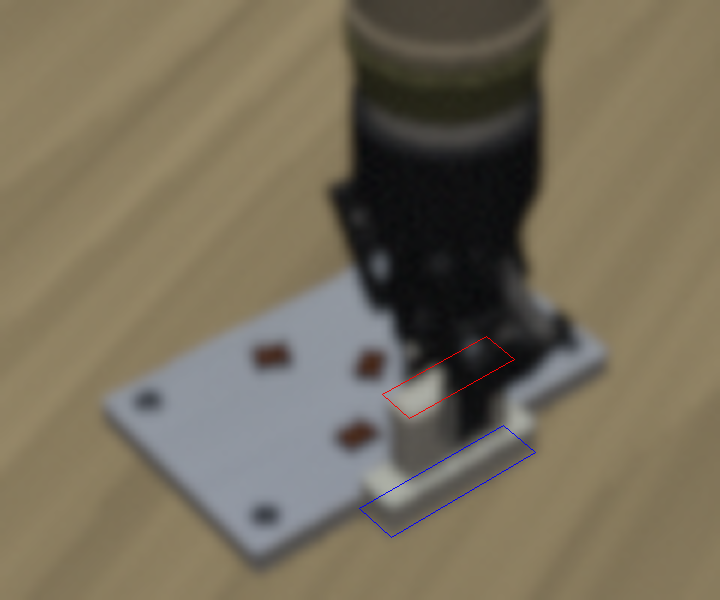

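View pics/t6.png

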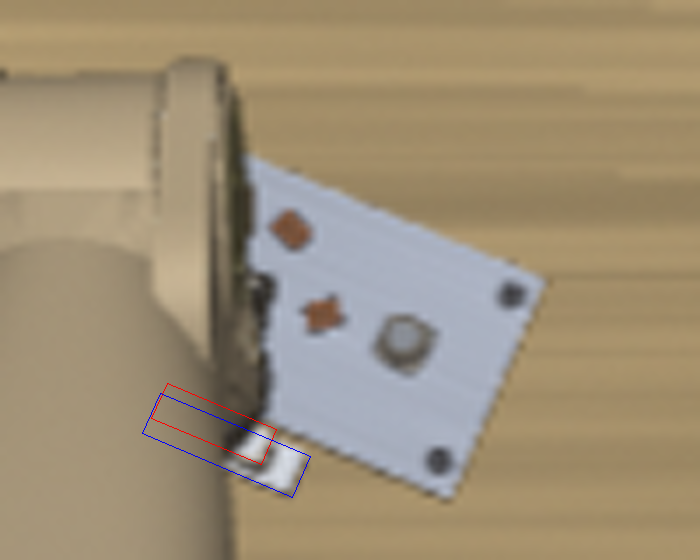

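```bash
python3 - <<'E'
from h import *
s=load("side5");r=load("top5")
x,y=.5227,.0877;w=-.411
R=(0,0,255);B=(255,0,0);G=(0,255,0)
for b,n in((.0187,"a"),(.0187+.004,"b")):
  ov=[(rect(x,y,w,.018,.056,b+.062),R),(rect(x,y,w,.022,.08,b+.02),G),(rect(x,y,w,.022,.08,b),B)]
  crop(s,f"pics/s7{n}.png",220,195,270,245,12,ov)
  crop(r,f"pics/t7{n}.png",195,180,235,210,12,ov)
import cv2
cv2.imwrite("pics/c7.png",cv2.resize(np.hstack([cv2.imread("pics/s7a.png"),cv2.imread("pics/s7b.png")]),(800,400)))
cv2.imwrite("pics/d7.png",cv2.resize(np.hstack([cv2.imread("pics/t7a.png"),cv2.imread("pics/t7b.png")]),(800,300)))
E
```

```text
(no output)
```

View pics/c7.png

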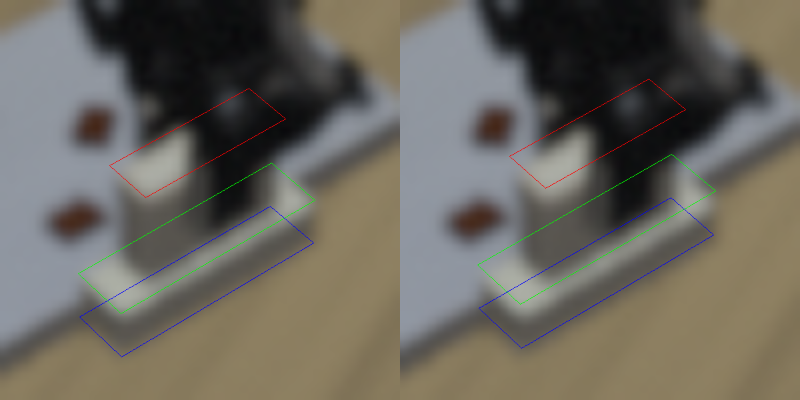

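View pics/d7.png

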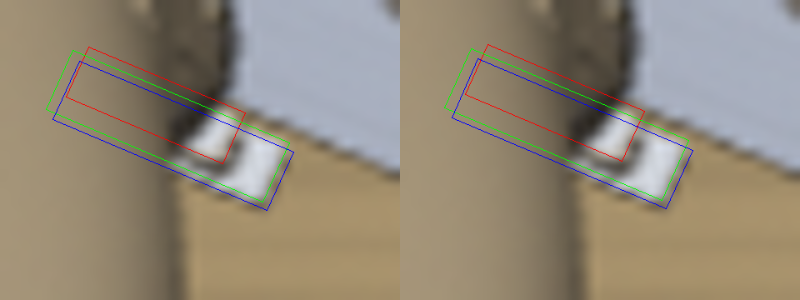

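The model with the underside at z about 19 mm matches both views. I'll trim it and start sweeping.

>>> {"api": "step_arm", "payload": {
  "series": [
    [[0.1,0.2,-0.1],0,255],
    [[0.7,-0.1,-0.1],0,255],
    [[1.6,-0.5,-0.1],0,255],
    [[2.5,-0.9,-0.1],0,255],
    [[3.4,-1.3,-0.1],0,255]
  ]
}}

```text
clock: 6.95
tcp_pos: [0.5575, 0.0742, 0.0547]
orientation: [-0.001, 0.837, 0.548, 0.0]
wrist_force: [0.1, -0.1, -2.0]
finger_gap: 0.0173
```

```bash
python3 - <<'E'
from h import *
s=snap("side",8);crop(s,"pics/s8.png",170,150,290,250,6)
from workcell import env; S=env.get_state(); print(S["tcp_pos"],S["orientation"],S["wrist_force"])
c,sn=np.cos(-.4057),np.sin(-.4057);print(np.array([[c,sn],[-sn,c]])@(S["tcp_pos"][:2]-[.5896,.0466]))
E
```

```text
[0.55893195 0.07373672 0.05476494] [-6.82553280e-05  8.36775759e-01  5.47545237e-01  7.33632081e-04] [ 1.96570724 -0.96636242 -0.71909604]
[-0.03888845  0.01283042]
```

View pics/s8.png

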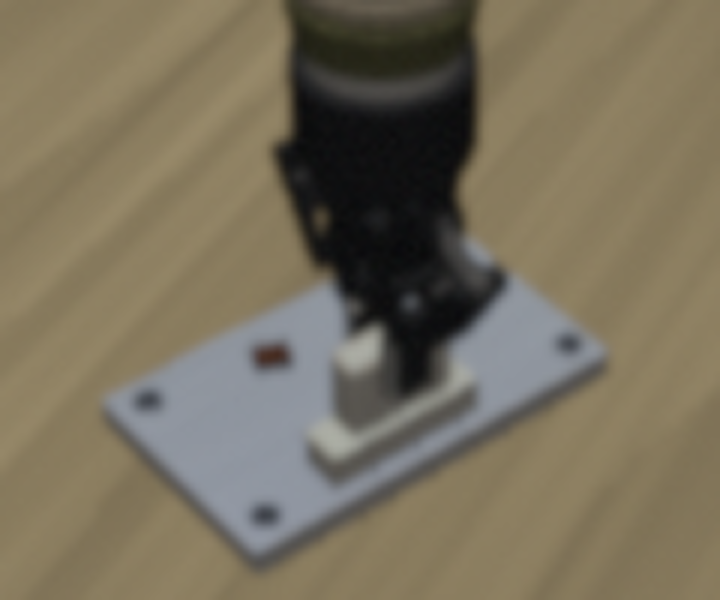

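>>> {"api": "step_arm", "payload": {
  "series": [
    [[0.9,-0.4,0],0,255],
    [[1.8,-0.8,0],0,255],
    [[2.7,-1.15,0],0,255],
    [[3.6,-1.55,0],0,255],
    [[4.5,-1.9,0],0,255]
  ]
}}

```text
clock: 7.62
tcp_pos: [0.6045, 0.0545, 0.0547]
orientation: [-0.0, 0.837, 0.548, 0.001]
wrist_force: [-0.5, 0.3, -1.9]
finger_gap: 0.0169
```

```bash
python3 - <<'E'
from h import *
s=snap("side",9);crop(s,"pics/s9.png",170,150,290,250,6)
r=snap("top",9);crop(r,"pics/t9.png",180,130,280,210,7)
from workcell import env; S=env.get_state(); print(S["tcp_pos"],S["orientation"],S["wrist_force"])
c,sn=np.cos(-.4057),np.sin(-.4057);print(np.array([[c,sn],[-sn,c]])@(S["tcp_pos"][:2]-[.5896,.0466]))
E
```

```text
[0.60528772 0.05422602 0.05485912] [3.55157396e-04 8.36908936e-01 5.47340744e-01 1.18989115e-03] [ 0.36900436 -0.24010216 -0.85902614]
[0.01140459 0.01319834]
```

View pics/s9.png

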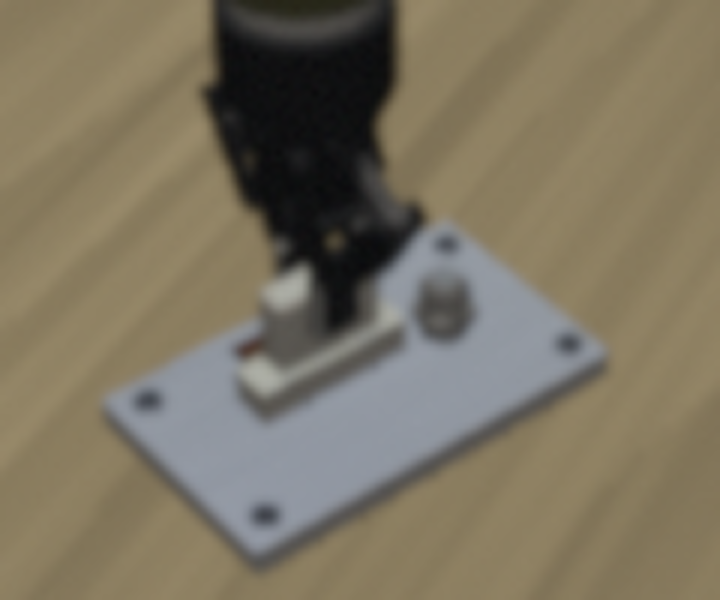

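View pics/t9.png

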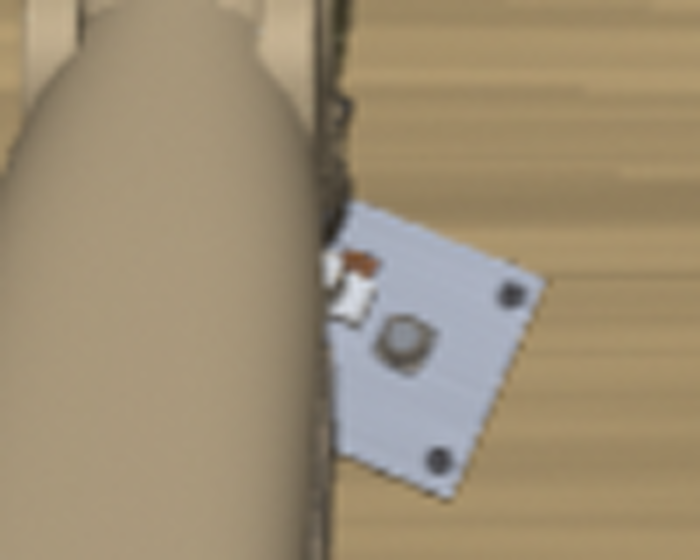

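The top view shows the middle chip close to the stud end of the blade. The blade is now past the stud, so I'll drift it slightly that way as it moves on.

>>> {"api": "step_arm", "payload": {
  "series": [
    [[1.0,-0.4,0],0,255],
    [[1.75,-0.95,0],0,255],
    [[2.55,-1.65,0],0,255],
    [[3.35,-2.3,0],0,255],
    [[4.2,-2.65,0],0,255]
  ]
}}

```text
clock: 8.35
tcp_pos: [0.6479, 0.0271, 0.0548]
orientation: [0.0, 0.837, 0.547, 0.001]
wrist_force: [-0.2, -0.2, -1.8]
finger_gap: 0.0168
```

```bash
python3 - <<'E'
from h import *
s=snap("side",10);crop(s,"pics/s10.png",170,150,290,250,6)
r=snap("top",10);crop(r,"pics/t10.png",180,130,280,210,7)
from workcell import env; S=env.get_state(); print(S["tcp_pos"],S["orientation"],S["wrist_force"])
c,sn=np.cos(-.4057),np.sin(-.4057);print(np.array([[c,sn],[-sn,c]])@(S["tcp_pos"][:2]-[.5896,.0466]))
E
```

```text
[0.64849703 0.02704064 0.05486138] [6.68153333e-04 8.37143758e-01 5.46980242e-01 1.58012710e-03] [ 0.14211406 -0.51590238 -1.22285252]
[0.06183548 0.00527277]
```

View pics/s10.png

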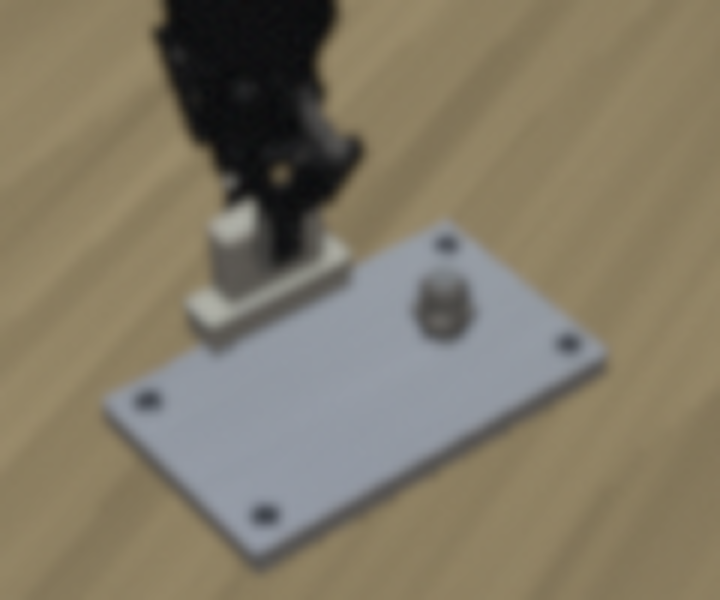

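View pics/t10.png

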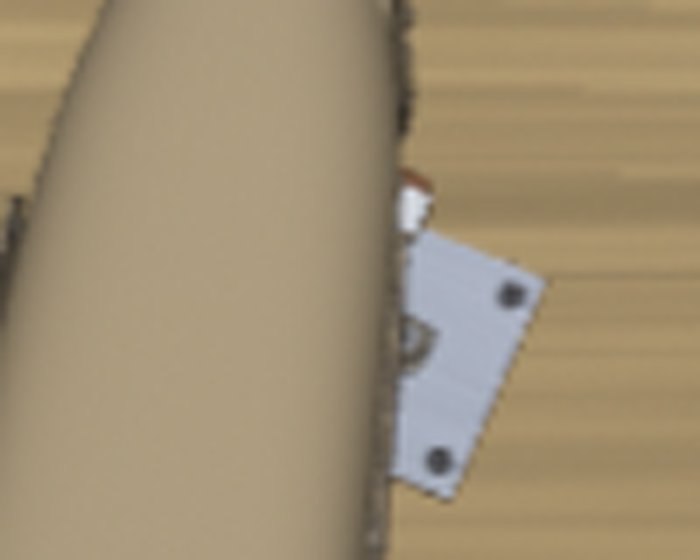

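>>> {"api": "step_arm", "payload": {
  "series": [
    [[0.8,-0.35,0],0,255],
    [[1.6,-0.7,0],0,255],
    [[1.6,-0.7,0],0,255],
    [[1.6,-0.7,0],0,255],
    [[1.6,-0.7,1.5],0,255]
  ]
}}

```text
clock: 9.07
tcp_pos: [0.6629, 0.0203, 0.0689]
orientation: [-0.0, 0.837, 0.547, 0.0]
wrist_force: [0.4, -0.6, -1.3]
finger_gap: 0.0171
```

>>> {"api": "step_arm", "payload": {
  "series": [
    [[0,0,3],0,255],
    [[0,0,6],0,255],
    [[-1,6,8],0.1,255],
    [[-3,12,8],0.2,255],
    [[-5,16,8],0.3,255]
  ]
}}

```text
clock: 9.7
tcp_pos: [0.6126, 0.1827, 0.1509]
orientation: [0.0, 0.744, 0.668, 0.001]
wrist_force: [0.0, 0.6, -1.8]
finger_gap: 0.0172
```

```bash
python3 - <<'E'
from h import *
s=snap("side",11);crop(s,"pics/s11.png",160,110,320,230,5)
r=snap("top",11);crop(r,"pics/t11.png",180,120,300,210,6.5)
E
```

View pics/s11.png

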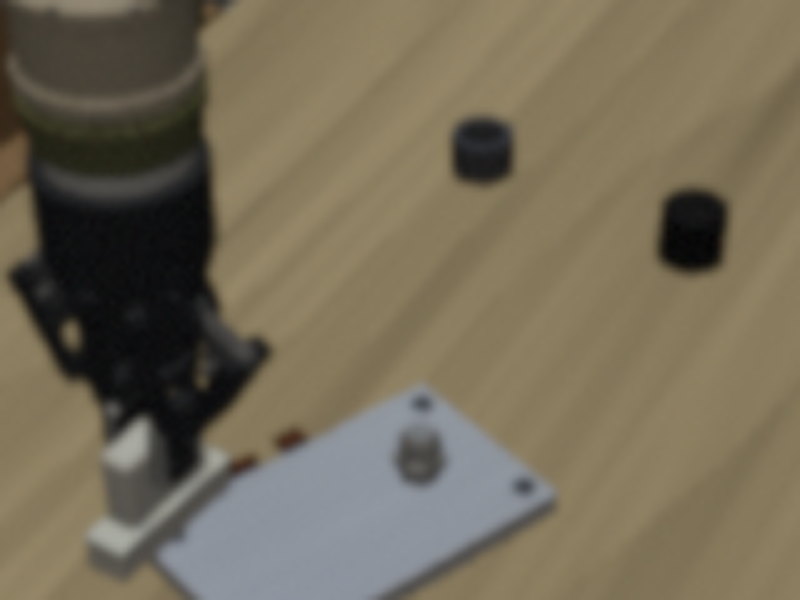

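View pics/t11.png

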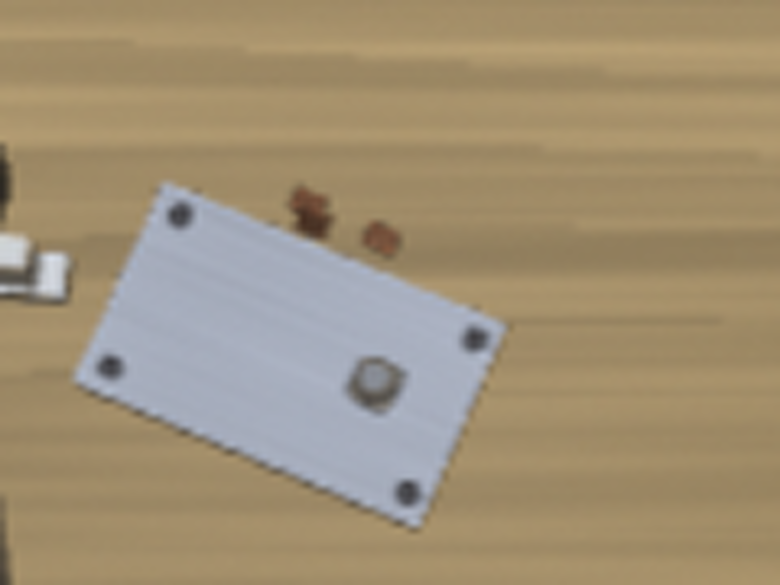

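```bash
python3 - <<'E'
from h import *
P=np.array([.5896,.0466]);w=-.4057
B=(255,0,0);R=(0,0,255)
ov=[(rect(*P,w,.12,.2,.016),R),(rect(*P,w,.12,.2,0),B)]
s=load("side11");crop(s,"pics/s12.png",200,190,230,210,22,ov)
r=load("top11");crop(r,"pics/t12.png",215,140,250,165,20,ov)
print([ (p2w(r,[[180+x/6.5-.5,120+y/6.5-.5]],z)[0,:2]-P)@[[np.cos(w),-np.sin(w)],[np.sin(w),np.cos(w)]] for x,y,z in((308,200,.005),(313,223,.01),(381,239,.005))])
E
```

```text
[array([0.0837882 , 0.02588442]), array([0.07198009, 0.01753995]), array([ 0.07917062, -0.01899347])]
```

View pics/s12.png

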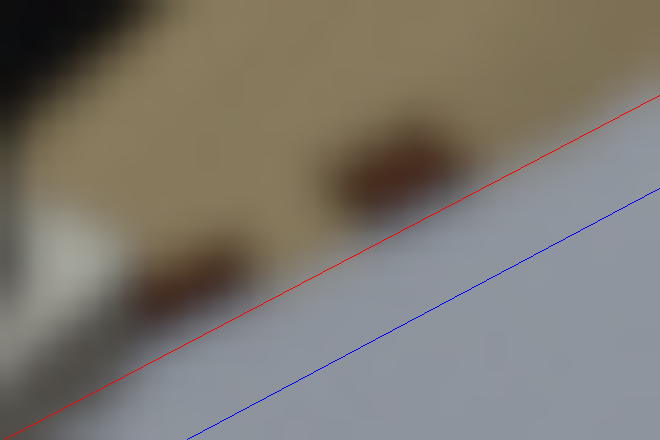

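View pics/t12.png

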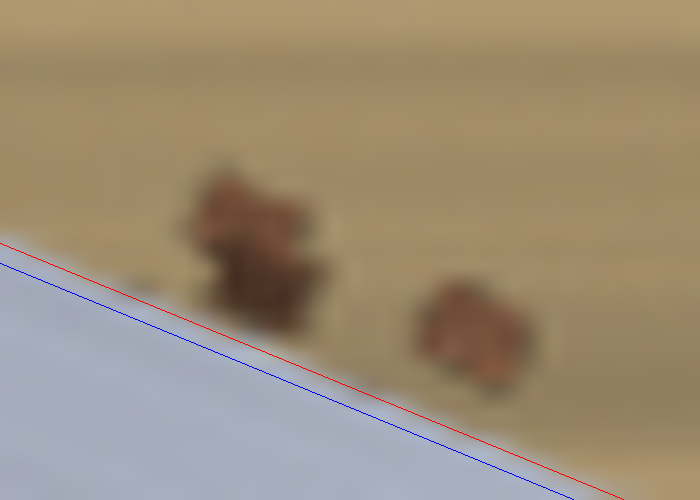

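All three chips are off the plate. One rests tilted against another on the bench, clear of the edge. Next I carry the scraper back and check the chips with the view clear.

>>> {"api": "step_arm", "payload": {
  "series": [
    [[-4,4.5,0],0.13,255],
    [[-8,9,0],0.26,255],
    [[-11.5,12.5,-2],0.4,255],
    [[-12.1,13.2,-6],0.44,255],
    [[-12.1,13.2,-8],0.44,255]
  ]
}}

```text
clock: 10.42
tcp_pos: [0.4879, 0.3173, 0.0699]
orientation: [-0.001, 0.579, 0.815, -0.0]
wrist_force: [1.5, -0.2, -2.0]
finger_gap: 0.0169
```

```bash
python3 - <<'E'
from h import *
s=snap("side",13);crop(s,"pics/s13.png",180,170,260,230,9)
from workcell import env; S=env.get_state(); print(S["tcp_pos"],S["orientation"],S["wrist_force"])
E
```

```text
[0.48723785 0.31632096 0.06760235] [-0.00210181  0.57930442  0.81510711 -0.00153964] [-0.39780732 -0.68475677 -2.01235564]
```

View pics/s13.png

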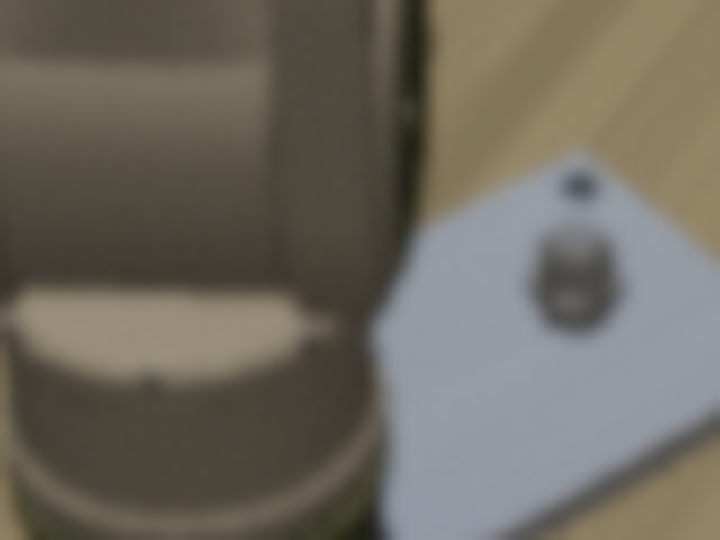

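>>> {"api": "step_arm", "payload": {
  "series": [
    [[0,0,-1.5],0,255],
    [[0,0,-2.6],0,255],
    [[0,0,-3.0],0,255],
    [[0,0,-3.0],0,255],
    [[0,0,-3.0],0,255]
  ]
}}

```text
clock: 11.1
tcp_pos: [0.4877, 0.3164, 0.0381]
orientation: [-0.002, 0.579, 0.815, -0.001]
wrist_force: [-0.2, 0.2, -1.6]
finger_gap: 0.0172
```

>>> {"api": "step_arm", "payload": {
  "series": [
    [[0,0,-0.1],0,255],
    [[0,0,-0.1],0,255]
  ]
}}

```text
clock: 11.35
tcp_pos: [0.4878, 0.3164, 0.0373]
orientation: [-0.002, 0.579, 0.815, -0.001]
wrist_force: [-0.0, 0.3, -1.4]
finger_gap: 0.0165
```

>>> {"api": "step_arm", "payload": {
  "series": [
    [[0,0,-0.15],0,255],
    [[0,0,-0.2],0,255],
    [[0,0,-0.2],0,255]
  ]
}}

```text
clock: 11.72
tcp_pos: [0.4879, 0.3166, 0.037]
orientation: [-0.001, 0.579, 0.815, -0.001]
wrist_force: [-4.0, -1.5, 10.1]
finger_gap: 0.0168
```

Contact with the bench is felt, so I open and lift.

>>> {"api": "step_arm", "payload": {
  "series": [
    [[0,0,0.05],0,120],
    [[0,0,0.05],0,80],
    [[0,0,0.05],0,80],
    [[0,0,2],0,80],
    [[0,0,5],0,80]
  ]
}}

```text
clock: 12.35
tcp_pos: [0.4869, 0.3161, 0.0861]
orientation: [-0.002, 0.579, 0.815, -0.002]
wrist_force: [1.0, 0.0, -0.2]
finger_gap: 0.0583
```

>>> {"api": "step_arm", "payload": {
  "series": [
    [[0,0,5],0,40],
    [[0,-4,9],0,20],
    [[0,-10,11],0,20],
    [[0,-16,11],0,20],
    [[0,-22,11],0,20]
  ]
}}

```text
clock: 12.98
tcp_pos: [0.487, 0.0944, 0.1966]
orientation: [-0.002, 0.579, 0.815, -0.002]
wrist_force: [0.4, -0.6, 0.2]
finger_gap: 0.0783
```

```bash
python3 - <<'E'
from h import *
s=snap("side",14);cv2.imwrite("pics/s14.png",cv2.cvtColor(s["frame"],cv2.COLOR_RGB2BGR))
r=snap("top",14);crop(r,"pics/t14.png",90,110,270,240,4.4)
E
```

```text
(no output)
```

View pics/s14.png

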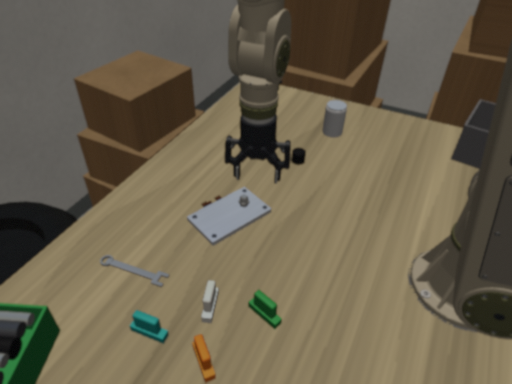

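View pics/t14.png

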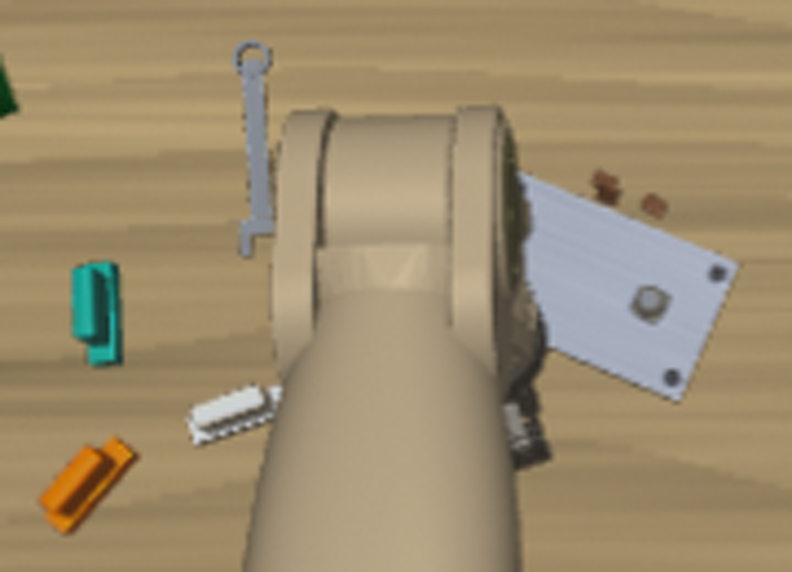

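```bash
python3 - <<'E'
from h import *
s=load("side14");crop(s,"pics/s15.png",195,185,235,215,18)
E
```

```text
(no output)
```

View pics/s15.png

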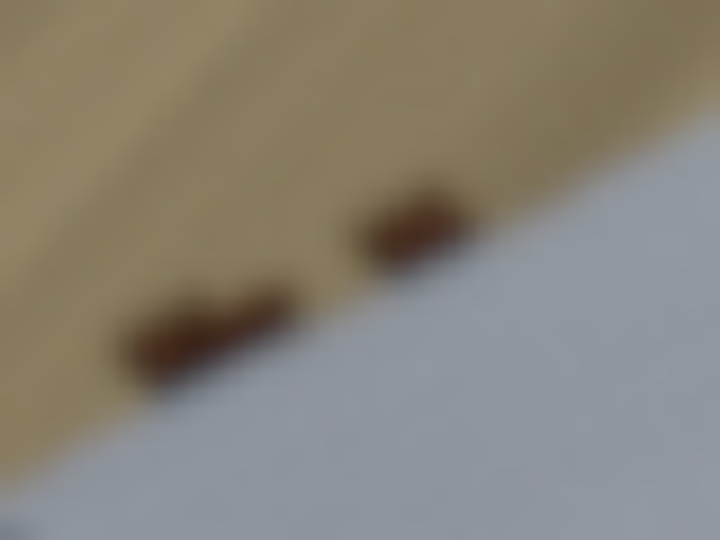

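```bash
python3 - <<'E'
from h import *
s=load("side14");r=load("top11")
Ks,ds,Ts=cam(s);Kr,dr,Tr=cam(r)
for (sx,sy),(tx,ty) in [((415,230),(381,239)),((165,345),(308,200)),((262,318),(313,223))]:
    a=cv2.undistortPoints(np.array([[[195+sx/18-.5,185+sy/18-.5]]]),Ks,ds).reshape(2,1)
    b=cv2.undistortPoints(np.array([[[180+tx/6.5-.5,120+ty/6.5-.5]]]),Kr,dr).reshape(2,1)
    X=cv2.triangulatePoints(Ts[:3],Tr[:3],a,b).ravel();X=X[:3]/X[3];print(X, w2p(s,X)-[195+sx/18-.5,185+sy/18-.5])
E
```

```text
[ 0.65533295 -0.00194792  0.00475753] [[0.14531548 0.04146991]]
[0.67785769 0.03758796 0.00245335] [[0.12728805 0.03693963]]
[0.66200215 0.03416628 0.01231837] [[-0.01733307 -0.00500963]]
```

The two views place the highest visible part of the tilted chip at about 12 mm, so its underside centre is lower. It is about 11 mm outside the plate edge, so it can't be resting on the plate top. Now the cap.

>>> {"api": "step_arm", "payload": {
  "series": [
    [[0.5,-6,0],-0.15,20],
    [[1,-12,0],-0.3,20],
    [[1.5,-18,0],-0.45,20],
    [[2,-24,0],-0.6,20],
    [[2.6,-30,0],-0.7,20]
  ]
}}

```text
clock: 13.7
tcp_pos: [0.5132, -0.2102, 0.1961]
orientation: [-0.003, 0.827, 0.563, -0.002]
wrist_force: [0.4, -0.1, -0.2]
finger_gap: 0.0787
```

>>> {"api": "step_arm", "payload": {
  "series": [
    [[0.5,-5,-2],0,20],
    [[0.7,-7.4,-5],0,20],
    [[0.7,-7.4,-9],0,20],
    [[0.7,-7.4,-11],0,20],
    [[0.7,-7.4,-11],0,20]
  ]
}}

```text
clock: 14.32
tcp_pos: [0.5191, -0.2829, 0.0838]
orientation: [-0.005, 0.827, 0.563, -0.002]
wrist_force: [-0.6, -0.5, 0.1]
finger_gap: 0.0786
```

```bash
python3 - <<'E'
from h import *
s=snap("side",16);crop(s,"pics/s16.png",220,80,360,190,5.5)
from workcell import env; S=env.get_state(); print(S["tcp_pos"],S["orientation"],S["wrist_force"])
E
```

```text
[ 0.52003442 -0.28349039  0.08540969] [-0.00350238  0.82647574  0.56295854 -0.0018084 ] [ 0.11936589 -0.73527405 -0.3875316 ]
```

View pics/s16.png

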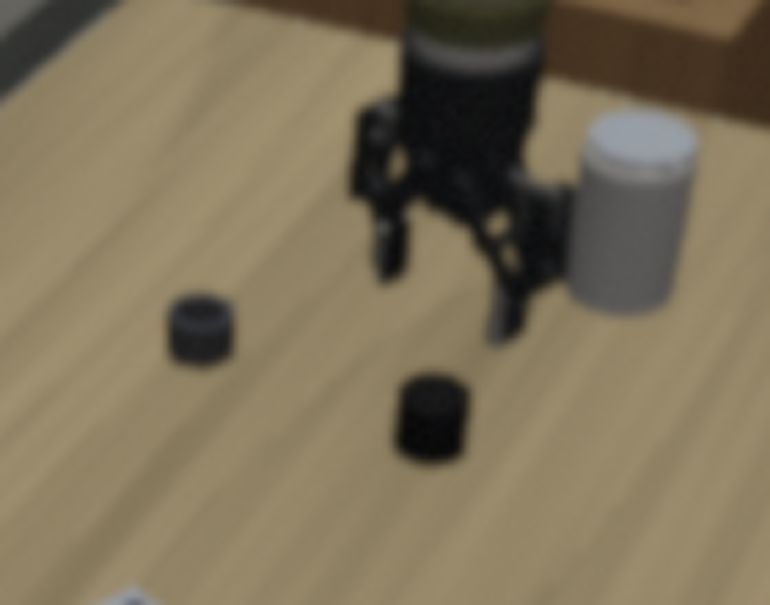

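>>> {"api": "step_arm", "payload": {
  "series": [
    [[0,0.4,-2.5],0,20],
    [[0,0.4,-5],0,20],
    [[0,0.4,-7],0,20],
    [[0,0.4,-7.2],0,20],
    [[0,0.4,-7.2],0,20]
  ]
}}

```text
clock: 15.0
tcp_pos: [0.5211, -0.2799, 0.0148]
orientation: [-0.003, 0.826, 0.563, -0.001]
wrist_force: [-0.5, -0.2, 0.3]
finger_gap: 0.0783
```

>>> {"api": "step_arm", "payload": {
  "series": [
    [[0,0,0],0,90],
    [[0,0,0],0,255],
    [[0,0,0],0,255],
    [[0,0,0],0,255],
    [[0,0,0],0,255]
  ],
  "newtons": 50
}}

```text
clock: 15.62
tcp_pos: [0.522, -0.2806, 0.0164]
orientation: [-0.001, 0.826, 0.563, -0.001]
wrist_force: [-1.2, -0.3, 4.8]
finger_gap: 0.0423
```

>>> {"api": "step_arm", "payload": {
  "series": [
    [[0,0,2.5],0,255],
    [[0,0,5.5],0,255],
    [[0,0,8],0,255],
    [[0,0,8],0,255]
  ]
}}

```text
clock: 16.12
tcp_pos: [0.5235, -0.2817, 0.0989]
orientation: [0.001, 0.826, 0.563, -0.0]
wrist_force: [0.0, 0.4, -1.3]
finger_gap: 0.0425
```

>>> {"api": "step_arm", "payload": {
  "series": [
    [[0.8,5.5,0],0,255],
    [[1.6,11,0],0,255],
    [[2.4,16.5,0],0,255],
    [[3,20,0],0,255],
    [[3,20,0],0,255]
  ]
}}

```text
clock: 16.75
tcp_pos: [0.5528, -0.079, 0.0976]
orientation: [0.0, 0.825, 0.565, -0.001]
wrist_force: [-0.0, 0.1, -0.8]
finger_gap: 0.0423
```

```bash
python3 - <<'E'
from h import *
s=snap("side",17);r=snap("top",17)
from workcell import env; S=env.get_state(); print(S["tcp_pos"],S["orientation"],S["wrist_force"])
x,y,z=S["tcp_pos"];b=z-.0164
R=(0,0,255);B=(255,0,0)
ov=[(circ(x,y,.022,b+.04),R),(circ(x,y,.022,b),B),(circ(.5705,-.0003,.007,.048),R),(circ(.5705,-.0003,.012,.016),B)]
crop(s,"pics/s17.png",220,110,300,220,5.4,ov)
crop(r,"pics/t17.png",200,140,320,210,6,ov)
E
```

```text
[ 0.55303563 -0.08147545  0.09798115] [ 7.50346732e-04  8.26139238e-01  5.63465150e-01 -6.48643819e-04] [-1.00976851 -0.36832544 -1.40860775]
```

View pics/s17.png

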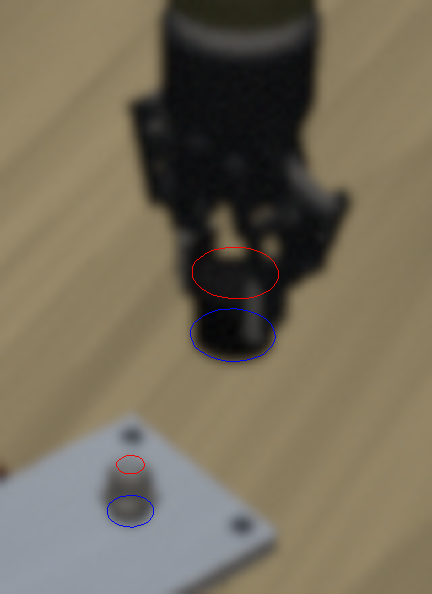

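View pics/t17.png

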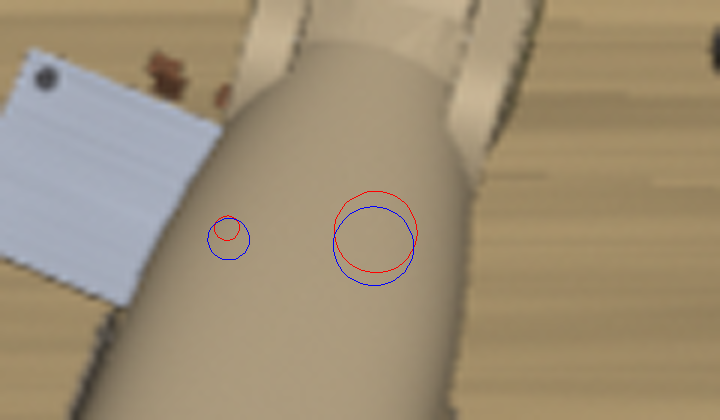

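The held cap matches its prediction within about 1 px. Next I move it above the stud.

>>> {"api": "step_arm", "payload": {
  "series": [
    [[0.8,4,-0.5],0,255],
    [[1.6,7.5,-1],0,255],
    [[1.75,8.1,-1.5],0,255],
    [[1.75,8.1,-1.5],0,255],
    [[1.75,8.1,-1.5],0,255]
  ]
}}

```text
clock: 17.48
tcp_pos: [0.5704, -0.0019, 0.0829]
orientation: [0.001, 0.827, 0.563, -0.001]
wrist_force: [-0.3, -0.1, -0.4]
finger_gap: 0.0422
```

```bash
python3 - <<'E'
from h import *
s=snap("side",18)
from workcell import env; S=env.get_state(); print(S["tcp_pos"],S["orientation"],S["wrist_force"])
x,y,z=S["tcp_pos"];b=z-.0164
R=(0,0,255);B=(255,0,0)
ov=[(circ(x,y,.022,b+.04),R),(circ(x,y,.022,b),B),(circ(.5705,-.0003,.007,.048),R),(circ(.5705,-.0003,.012,.016),B)]
crop(s,"pics/s18.png",210,150,270,220,8,ov)
E
```

```text
[ 0.57056547 -0.00188706  0.08306971] [ 9.20794566e-04  8.26670092e-01  5.62685737e-01 -6.86961616e-04] [-0.79423396 -0.2404342  -1.10251312]
```

View pics/s18.png

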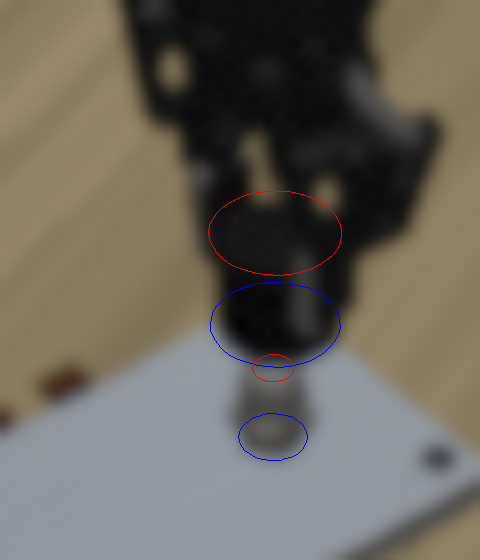

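>>> {"api": "step_arm", "payload": {
  "series": [
    [[0,0.2,-1],0,255],
    [[0,0.2,-1.8],0,255],
    [[0,0.2,-2.3],0,255],
    [[0,0.2,-2.8],0,255],
    [[0,0.2,-2.8],0,255]
  ]
}}

```text
clock: 18.15
tcp_pos: [0.5705, 0.0002, 0.0546]
orientation: [0.001, 0.827, 0.563, -0.001]
wrist_force: [0.3, 0.2, -0.4]
finger_gap: 0.0426
```

>>> {"api": "step_arm", "payload": {
  "series": [
    [[0,0,-0.3],0,255],
    [[0,0,-0.5],0,255],
    [[0,0,-0.5],0,255]
  ]
}}

```text
clock: 18.52
tcp_pos: [0.5704, 0.0003, 0.0495]
orientation: [0.001, 0.827, 0.563, -0.001]
wrist_force: [0.6, -0.5, -0.4]
finger_gap: 0.0427
```

```bash
python3 - <<'E'
from h import *
s=snap("side",19)
from workcell import env; S=env.get_state(); print(S["tcp_pos"],S["orientation"],S["wrist_force"])
x,y,z=S["tcp_pos"];b=z-.0164
R=(0,0,255);B=(255,0,0)
crop(s,"pics/s19.png",210,150,270,220,8,[(circ(x,y,.022,b),B)])
E
```

```text
[5.70478607e-01 2.63430070e-04 4.96329466e-02] [ 7.50674520e-04  8.26621917e-01  5.62756604e-01 -8.04783933e-04] [ 0.62426075  0.31237835 -1.22113314]
```

View pics/s19.png

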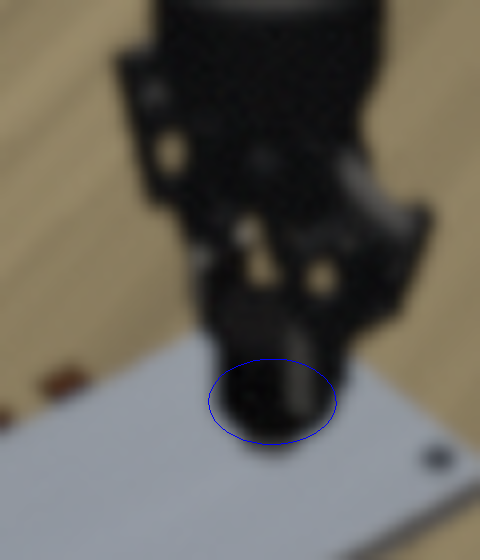

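The cap is over the stud with no side force. Pressing now.

>>> {"api": "step_arm", "payload": {
  "series": [
    [[0,0,-0.1],0,255],
    [[0,0,-0.4],0,255],
    [[0,0,-0.7],0,255],
    [[0,0,-1.0],0,255],
    [[0,0,-1.3],0,255]
  ],
  "newtons": 90
}}

```text
clock: 19.2
tcp_pos: [0.5719, 0.0004, 0.0382]
orientation: [0.002, 0.827, 0.563, 0.001]
wrist_force: [2.0, 1.4, -2.4]
finger_gap: 0.0415
```

>>> {"api": "step_arm", "payload": {
  "series": [
    [[0,0,-0.3],0,255],
    [[0,0,-0.5],0,255],
    [[0,0,-0.7],0,255],
    [[0,0,-0.8],0,255],
    [[0,0,-0.8],0,255]
  ]
}}

```text
clock: 19.82
tcp_pos: [0.5717, 0.0004, 0.0326]
orientation: [0.002, 0.827, 0.563, 0.001]
wrist_force: [-6.2, 0.5, 18.7]
finger_gap: 0.0415
```

>>> {"api": "step_arm", "payload": {
  "series": [
    [[0,0,-0.3],0,255],
    [[0,0,-0.35],0,255],
    [[0,0,-0.35],0,255],
    [[0,0,-0.35],0,255],
    [[0,0,-0.35],0,255]
  ]
}}

```text
clock: 20.45
tcp_pos: [0.5717, 0.0004, 0.0326]
orientation: [0.003, 0.826, 0.563, 0.001]
wrist_force: [-7.6, 1.3, 25.6]
finger_gap: 0.0418
```

```bash
python3 - <<'E'
from h import *
s=snap("side",20);r=snap("top",20)
from workcell import env; S=env.get_state(); print(S["clock"],S["tcp_pos"],S["orientation"],S["wrist_force"],S["finger_gap"])
B=(255,0,0);R=(0,0,255)
ov=[(circ(.5705,-.0003,.022,.016),B),(circ(.5705,-.0003,.022,.056),R)]
crop(s,"pics/s20.png",195,150,275,220,8,ov)
cv2.imwrite("pics/s21.png",cv2.cvtColor(s["frame"],cv2.COLOR_RGB2BGR))
crop(r,"pics/t20.png",90,110,270,240,4.4)
E
```

```text
20.55 [5.71729571e-01 3.92923464e-04 3.25694150e-02] [0.00251557 0.826499   0.56293107 0.00129869] [-7.29439809  0.86092843 25.04943927] 0.04134048001857861
```

View pics/s20.png

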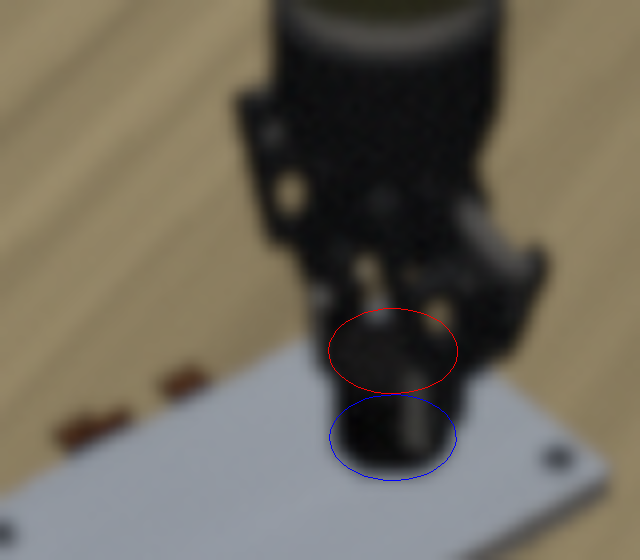

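View pics/s21.png

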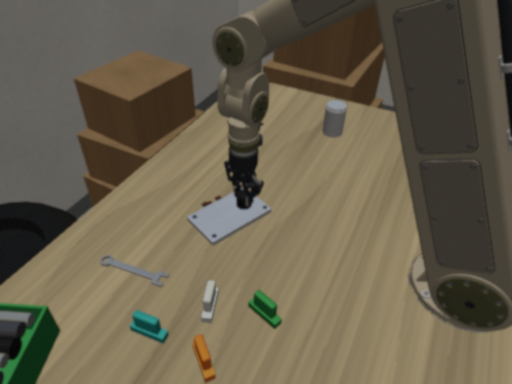

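View pics/t20.png

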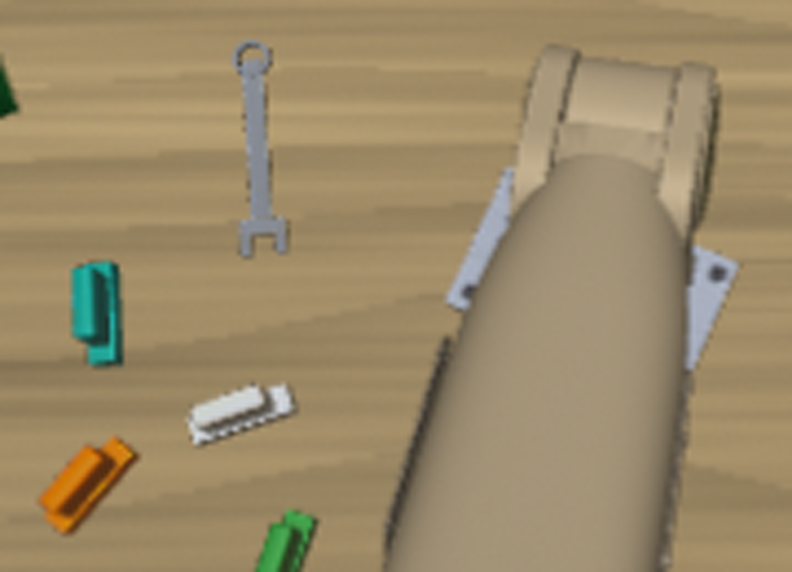

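```bash
python3 - <<'E'
from h import *
for k,z in((17,.09798),(18,.08307),(19,.04963),(20,.03257)):
    s=load(f"side{k}"); g=s["frame"].mean(2)
    x,y={17:(.5530,-.0815),18:(.57057,-.0019),19:(.57048,.00026),20:(.57173,.00039)}[k]
    q=w2p(s,circ(x,y,.022,z-.0164)); bot=q[q[:,1].argmax()]; c=int(round(bot[0]))
    print(k,"pred bottom",bot.round(1), "profile from row",int(bot[1])-8, g[int(bot[1])-8:int(bot[1])+6,c-1:c+2].mean(1).round(0))
im=np.hstack([cv2.resize(cv2.cvtColor(load(f"side{k}")["frame"],cv2.COLOR_RGB2BGR)[170:216,225:265],None,fx=9,fy=9,interpolation=cv2.INTER_CUBIC) for k in(19,20)])
cv2.imwrite("pics/cmp.png",cv2.convertScaleAbs(im,alpha=1.8))
E
```

```text
17 pred bottom [263.2 176.3] profile from row 168 [ 16.  14.  13.  13.  13.  12.  10.  24.  55.  91. 116. 124. 126. 125.]
18 pred bottom [244.2 195.3] profile from row 187 [ 11.  13.  14.  13.  11.  11.  15.  40.  77. 105. 109.  97.  83.  74.]
19 pred bottom [243.8 205. ] profile from row 197 [ 17.  16.  15.  16.  13.  11.  12.  27.  55.  93. 127. 147. 153. 153.]
20 pred bottom [243.4 209.5] profile from row 201 [ 13.  14.  15.  12.  12.  12.  19.  53. 103. 139. 152. 153. 154. 154.]
```

View pics/cmp.png

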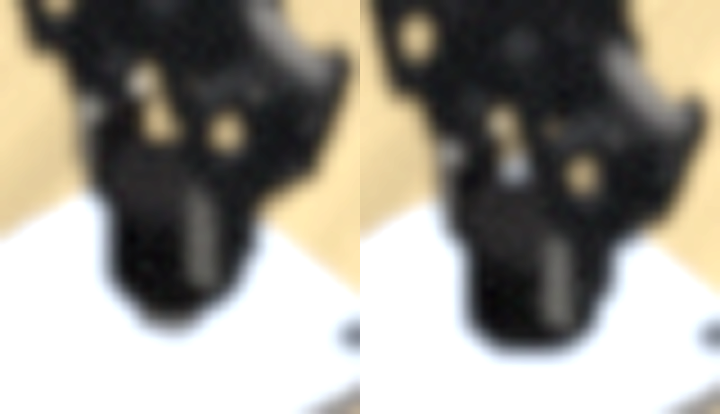

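The cap moved with the gripper, about 4.8 px against 4.5 px predicted, so it didn't slip. It stopped hard at the seated height, and 7 N more push gave no further travel. The side view shows all chips off the plate and the scraper standing on the bench at about (209,300). Handing in.

```bash
python3 - <<'E'
from workcell import env
print(env.hand_in()); S=env.get_state(); print(S["clock"],S["tcp_pos"],S["wrist_force"])
E
```

```text
the job is handed in; nothing more can be done
None
the job is handed in; nothing more can be done
```

I swept the three chips off the plate's far edge with the off-white scraper and stood it back on the bench. I then set the black cap on the stud and pressed it home, and handed in at about 20.6 s of clock time with the gripper still pressing. No verdict was reported.

**Last checks:**
- **Cap:** The gripper stopped hard with the rim at about 16.2 mm, and the plate top is 16 mm. The wrist read about 25 N upward, and pressing harder gave no further travel. The gripper was about 1.4 mm from my estimated stud axis and tilted by less than 0.01 rad.
- **Click:** I did not see it directly. I infer it from the force, which was about zero at 5.8 mm above the plate, followed by the hard stop.
- **Scraper:** The pictures show it standing on the bench, clear of the plate and the fingers.
- **Bystanders:** The wrench and tin look unmoved in the last pictures. The spacer was hidden by the arm in those, and was unmoved when last seen.

**Less certain:**
- **Tilted chip:** One chip lies tilted against another on the bench. Its visible upper part measured about 12 mm high, so I take its underside centre to be below the 12 mm limit, but I could not measure that directly.
- **Camera disagreement:** In the last side picture the rim appears about 1 px (roughly 2 mm) higher than the arm's reading implies. That is within the calibration error.

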